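Find the hidden release of a test box by touch and pop its lid

TASK

The modules in the wide test box with the windowed lid are finished: pop its lid ajar by the hidden release. Somewhere along the black finger groove in front of the lid there is a notch that is hard to see: feel along the groove with the closed fingertips until they drop into it, press the springy tongue at its bottom gently down until the lid springs up by itself, then take the hand away. Do not push or pry the lid, do not press hard anywhere, and leave the small things on and around the box where they are.

Things in the scene. Friction and masses are not known exactly. Their poses are not given: they have to be found in the camera images.
- testbox: flat aluminium test box, fixed to the bench, 172 (x) x 296 (y) x 60 (z) mm, white windowed lid. Origin on the bench under its middle; x points from the groove (front, robot side) to the hinge, y along its length, z up. Front wall (x -87 to -79 mm) and end blocks (y beyond +-96 mm) are 54 mm high; the lid begins at x = -39 mm, its top is 60 mm high
- groove_mid (a point): middle of the floor of the black finger groove (44 mm above the bench, at box x = -61 mm); axes as the box. The groove is open above, 36 mm wide (x), 192 mm long (y +-96 mm), its floor level, of firm rubber. The notch is a 48 mm long gap in this floor, full groove width; its centre lies anywhere from y = -72 to +72 mm of this point, differs every time and is not given: feel (or look) for it
- tongue (a joint): how far the release tongue is pressed down: 0 up, 0.007 m home. The tongue is the flat black plate, 33 x 45 mm, at the bottom of the notch, 7 mm below the groove floor (37 mm above the bench). Spring: 2 N at first, about 5 N when home; it comes back up when let go. From 0.004 to 0.005 m it frees the lid
- lid: the lid: white frame with clear window, 124 x 296 x 12 mm. Origin on the hinge line at the back of the box, 124 mm behind its front edge and 50 mm above the bench; y along the hinge. Level when shut and latched; once freed its own spring tips it up to a stop at 0.16 rad in about half a second (front edge 19 mm up, clear of a finger in the groove) and holds it there. Not to be pushed
- bush_block: small machined block 18 x 26 x 12 mm that lies on the left (+y) end block of the box; origin under its middle. Leave it
- dongle: blue plug-in stick, 18 x 48 x 12 mm, on the bench in front of the box, left; origin under its middle. Leave it
- stick_unit: small thumb-stick unit in a metal cage, 33 x 37 x 16 mm, on the bench in front of the box, right; origin under its middle. Leave it
- shell: white moulded shell, a hollow six-sided ring 69 x 72 x 26 mm, on the bench right of the box; origin under its middle. Leave it
- contact_block: brass contact block with a row of pins, 18 x 26 x 15 mm, on the right (-y) end block of the box; origin under its middle. Leave it
- driver: torque driver with an ochre handle, 26 x 158 x 26 mm, lying on the mat behind the box; origin under its middle. Leave it

How it is judged:
By the outcome, as a careful person would: the job done as asked, in the order asked, and still so for the second after the job is handed in, with the robot touching nothing.
It also fails if it takes over 58 s, if anything falls off the work surface, if the arm or the gripper's body presses on something with over 40 N, if the wrist force passes 120 N, or if a joint passes its speed limit or range.

ROBOT

A 6-joint arm with a two-finger parallel gripper is mounted at the origin on a cart in front of the work surface, level with it; the furniture and walls round the work are solid. World frame = base frame: x ahead of the robot, y to its left, z up, the work surface at z = 0. Lengths are in m, angles in rad, forces in N, time in s.
With the tool pointing down it reaches from about 0.25 to 0.775 m from the base axis. Payload 4 kg.
Tool frame: the origin (TCP) lies at the very end of the fingers, on their centre line; the grasp point (between the pads) lies 19 mm behind it; z points along the fingers, y is the direction in which the jaws open and shut (so a half turn about z gives the same grasp; the last joint's range is limited). The gripper opens to 94 mm and grips with 3 to 60 N. Pads are 16 mm wide; open, the fingers measure 119 mm over their backs; the gripper's body (75 mm by 177 mm) begins 78 mm behind the grasp point.
Start: joints at [1.21, 0.087, 1.371, -0, 1.684, -0.103], TCP at [0.14, 0.532, 0.206] pointing down, gripper open.
Joint ranges: [-3.1, 3.1], [-0.76, 2.03], [0.27, 2.55], [-1.08, 4.22], [0.17, 2.65], [-2.57, 2.57]. Speed limits (rad/s): [2.79, 2.79, 3.14, 3.14, 3.14, 3.14].

INTERFACE

Orientations are given as [roll, pitch, yaw] about the fixed x, y, z axes, in that order (R = Rz(yaw) Ry(pitch) Rx(roll)).
In Python, from bench import robot, cams, models gives the robot as it stands.
- The arm moves only by the tool step_arm, never from a script. Its argument "series" is a list of rows, each a list of 5 numbers: the gripper command: -1 is shut, 1 is fully open, values between are in proportion, then the shift along the tool's x, y, z in mm, then the turn about the tool's z in degrees. A call has 1 to 20 rows; each row is the pose to reach, as a shift and turn from the pose commanded when the call began, along the tool's axes at that moment; what a row does not reach only later rows make up. A row lasts 1/8 s, in which the tool goes at most 62.5 mm and 10.7 degrees, less where a joint would pass 70% of its speed; a pose out of reach is approached as far as the arm can. A call with a gripper value outside its range is refused whole. The fingers move at their own pace and stop on an object; the grip force is fixed at half the most. Time passes only in rows, so rows that repeat a pose let the fingers close. It gives the time, the measured TCP pose, the force and the opening at its end, in the units of the state.
- robot.get_obs(): the state, without advancing time (a new reading comes with each control period).
- cams.snapshot(name): name is "scene" or "top" or "wrist"; returns a dict with "pixels" (384x512x3 uint8, red, green, blue), "fov_y" (degrees; the focal length in pixels is half the picture's height over the tangent of half this angle, whatever the lens; pixels are square), "cx", "cy" (the principal point, pixels), "k1" (the pictures are not rectified: a ray, as slopes to the right and down, at radius r is drawn at 1 + k1 r^2 times it, then the intrinsics apply), "R" (3x3) and "t" (3): a world point X has camera coordinates R X + t. Camera axes: x right, y down, z forward; pixel columns grow to the right and rows downward; lengths in m; the calibration is good to about 2 mm. A picture is of the moment at which its call begins. There is no depth.
- robot.close_job(): hands the job in, once; it reports no verdict.
Trained networks look in a picture, given as the dict that the camera call returned (one of the last four; its "shot" number tells which), for a name from the list of things; names that differ only in an ending like _2 or _b are one class to them, and where a whole thing is asked for, a point or a joint stands for the part that bears it (a point fixed in the world has none). Each returns a list of dicts, best first, with "p" (0 to 1); they miss things now and then, are a little off and sometimes report something else, mostly with a low value. They report only what shows in the picture. A call takes as long as a camera call.
- models.find_in(picture, label): "position" ([x, y, z] in m, in world coordinates, good to about 4 mm: the middle of the surface that is visible of it).
- models.pinpoint(picture, label): "position" ([x, y, z] in m, in world coordinates, good to about 4 mm: a listed point, or the origin of a listed thing).
The state is a dict: "time": time; "joint_positions": joint angles; "qvel": joint speeds; "joint_torque": joint torques, N m; "tool_pos": TCP position; "ee_rot": TCP orientation; "wrist_force": force on the tool from outside, world axes, zero at the start; "wrist_torque": the same for the moment, N m; "width": finger opening in m.
Only numpy, scipy, OpenCV 4.12 (cv2) and the standard library are available. Lean on these libraries where they do the work, as an engineer would, in place of code of your own. Each camera call takes 0.05 s, during which the arm holds its last target. There are 200 camera calls.

## Working session

There is one attempt and no reset: what is moved stays moved. The work goes in short steps, Python scripts to look and compute and a tool call to move; the robot and the scene stay as the last step left them, time stands still between calls to the robot, and variables do not carry over. Pictures are saved under pics/ and viewed, about 8 in all and at most 12, crops included, and the job is handed in when it is done.

Besides the shell and the picture viewer there is one more tool, called by a JSON object that holds its "name" and its "arguments". step_arm: Moves the arm, as the interface text tells. Its arguments: {"type":"object","properties":{"series":{"type":"array","items":{"type":"array","items":{"type":"number"}}}},"required":["series"]}

```bash
mkdir -p pics; cat > h.py <<'E'
import numpy as np, cv2
from bench import robot, cams, models
def save(s,n): cv2.imwrite(f'pics/{n}.png', s['pixels'][:,:,::-1])
E
python3 - <<'E'
from h import *
o=robot.get_obs(); print(o['time'],o['tool_pos'],o['ee_rot'],o['width'],o['wrist_force'])
ims=[]
for n in ['top','scene']:
    s=cams.snapshot(n); save(s,n); ims.append(s['pixels'])
    for l in ['testbox','groove_mid','tongue','lid','bush_block','contact_block','dongle','stick_unit']:
        for f in (models.pinpoint,models.find_in):
            try: print(n,l,f.__name__,[(np.round(d['position'],3).tolist(),round(d['p'],2)) for d in f(s,l)[:2]])
            except Exception as e: print(n,l,f.__name__,e)
E
```

```text
0.0 [0.14004467 0.53132547 0.20432593] [-3.13947269e+00 -2.14606398e-04  2.88374717e+00] 0.09395469307002792 [-0.03932152  0.64639701  0.39436504]
top testbox call [([0.554, -0.242, -0.001], 0.56)]
top testbox call [([0.57, -0.245, 0.053], 0.7)]
top groove_mid call [([0.496, -0.235, 0.046], 0.65)]
top groove_mid call [([0.569, -0.242, 0.058], 0.86)]
top tongue call it knows: bush_block, contact_block, dongle, driver, groove_mid, lid, shell, stick_unit, testbox
top tongue call [([0.503, -0.173, 0.04], 0.74)]
top lid call [([0.505, -0.113, 0.056], 0.74), ([0.64, -0.246, 0.05], 0.73)]
top lid call [([0.577, -0.244, 0.057], 0.75)]
top bush_block call [([0.507, -0.111, 0.059], 0.6)]
top bush_block call [([0.449, -0.298, 0.013], 0.73), ([0.729, -0.138, 0.025], 0.25)]
top contact_block call [([0.487, -0.36, 0.055], 0.61)]
top contact_block call [([0.488, -0.363, 0.067], 0.64)]
top dongle call [([0.451, -0.165, 0.0], 0.49)]
top dongle call [([0.454, -0.165, 0.011], 0.54)]
top stick_unit call [([0.448, -0.297, -0.001], 0.69)]
top stick_unit call [([0.446, -0.296, 0.011], 0.69)]
scene testbox 
[... 323 characters left out ...]
 stick_unit, testbox
scene tongue call [([0.508, -0.174, 0.033], 0.48)]
scene lid call [([0.642, -0.245, 0.052], 0.72)]
scene lid call [([0.572, -0.213, 0.058], 0.7)]
scene bush_block call [([0.504, -0.113, 0.054], 0.63)]
scene bush_block call [([0.501, -0.109, 0.066], 0.72)]
scene contact_block call [([0.488, -0.359, 0.048], 0.48)]
scene contact_block call [([0.572, -0.214, 0.056], 0.68), ([0.486, -0.355, 0.061], 0.44)]
scene dongle call [([0.452, -0.167, -0.003], 0.72), ([0.504, -0.111, 0.053], 0.69)]
scene dongle call [([0.45, -0.167, 0.006], 0.59), ([0.725, -0.126, 0.021], 0.19)]
scene stick_unit call [([0.446, -0.292, 0.002], 0.52)]
scene stick_unit call [([0.441, -0.283, 0.012], 0.54)]
```

View pics/top.png

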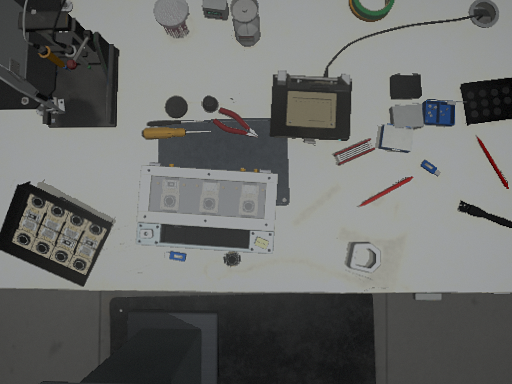

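View pics/scene.png

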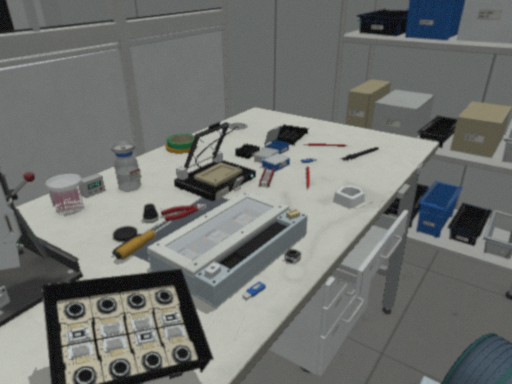

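The top view shows the box at about (137-279, 165-250) with the groove at (160-250, 227-247). In the scene view the groove runs diagonally from (222,262) to (287,225). Both views put the tongue near y = -0.173. Next I'll measure the groove outline and yaw, and enlarge it.

```bash
cat >> h.py <<'E'
def unproj(s,uv,z):
    H=s['pixels'].shape[0]; f=H/2/np.tan(np.radians(s['fov_y'])/2)
    R,t=np.array(s['R']),np.array(s['t']); K=np.array([[f,0,s['cx']],[0,f,s['cy']],[0,0,1.]])
    p=cv2.undistortPoints(np.array(uv,float).reshape(-1,1,2),K,np.array([s['k1'],0,0,0,0.])).reshape(-1,2)
    d=np.c_[p,np.ones(len(p))]@R; c=-R.T@t
    return c+d*((z-c[2])/d[:,2])[:,None]
E
python3 - <<'E'
from h import *
s=cams.snapshot('top'); g=cv2.cvtColor(s['pixels'],cv2.COLOR_RGB2GRAY)
m=np.zeros_like(g); m[220:252,150:262]=(g[220:252,150:262]<75)*255
n,l,st,c=cv2.connectedComponentsWithStats(m); i=1+st[1:,4].argmax(); print(st[i])
ys,xs=np.where(l==i); r=cv2.minAreaRect(np.c_[xs,ys].astype(np.float32)); print(r)
print(np.round(unproj(s,cv2.boxPoints(r),.054),4))
print('gray cols',[int(np.median(g[232:242,x])) for x in range(156,254,2)])
a=cv2.resize(g[218:256,150:262].clip(0,90).astype(np.float32)*2.8,None,fx=7,fy=7,interpolation=cv2.INTER_CUBIC)
s2=cams.snapshot('scene'); g2=cv2.cvtColor(s2['pixels'],cv2.COLOR_RGB2GRAY)
b=cv2.resize(g2[210:275,205:317].clip(0,110).astype(np.float32)*2.3,None,fx=7,fy=7,interpolation=cv2.INTER_CUBIC)
b=b[:600-a.shape[0]]
cv2.imwrite('pics/z.png',np.vstack([a,b]).clip(0,255))
E
```

```text
[ 160  224   90   24 1586]
((204.48797607421875, 235.67713928222656), (88.35647583007812, 18.12787628173828), 3.8785247802734375)
[[ 0.4854 -0.1422  0.054 ]
 [ 0.5242 -0.1441  0.054 ]
 [ 0.5127 -0.3342  0.054 ]
 [ 0.4743 -0.3318  0.054 ]]
gray cols [155, 159, 82, 53, 49, 54, 53, 53, 53, 53, 52, 53, 52, 52, 52, 52, 52, 52, 52, 52, 52, 51, 51, 52, 51, 52, 52, 52, 52, 52, 52, 51, 52, 51, 51, 52, 52, 51, 52, 52, 52, 52, 53, 52, 53, 53, 49, 157, 158][ WARN:0@2.413] global loadsave.cpp:1063 imwrite_ Unsupported depth image for selected encoder is fallbacked to CV_8U.
```

View pics/z.png

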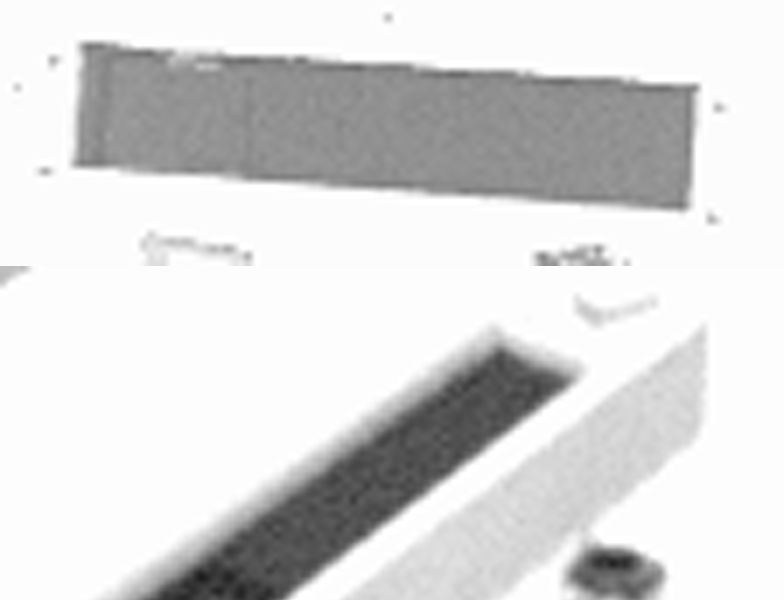

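The enlargement shows thin seams in the groove floor at columns of about 165 and 185, so the notch centre is about 65 mm left (+y) of the groove middle. This agrees with the network. Groove middle is about (0.498, -0.238) and box yaw about -3.4°. I'll move closed above the groove, right of the notch.

{"name": "step_arm", "arguments": {"series": [[-1,-540,-638,0,-11.4],[-1,-540,-638,0,-11.4],[-1,-540,-638,0,-11.4],[-1,-540,-638,0,-11.4],[-1,-540,-638,0,-11.4],[-1,-540,-638,0,-11.4],[-1,-540,-638,0,-11.4],[-1,-540,-638,0,-11.4],[-1,-540,-638,0,-11.4],[-1,-540,-638,0,-11.4],[-1,-540,-638,0,-11.4],[-1,-540,-638,0,-11.4],[-1,-540,-638,0,-11.4],[-1,-540,-638,0,-11.4],[-1,-540,-638,0,-11.4],[-1,-540,-638,0,-11.4],[-1,-540,-638,0,-11.4],[-1,-540,-638,0,-11.4],[-1,-540,-638,0,-11.4],[-1,-540,-638,0,-11.4]]}}

```text
time: 4.2
tool_pos: [0.4997, -0.2225, 0.2056]
ee_rot: [-3.142, 0.0, 3.083]
wrist_force: [-0.1, -0.2, -0.3]
width: 0.0007
```

{"name": "step_arm", "arguments": {"series": [[-1,0,0,60,0],[-1,0,0,110,0],[-1,1,0,130,0],[-1,1,0,130,0],[-1,1,0,130,0]]}}

```text
time: 4.82
tool_pos: [0.4996, -0.2232, 0.0769]
ee_rot: [-3.141, 0.002, 3.083]
wrist_force: [0.8, -0.9, 0.3]
width: 0.0007
```

```bash
python3 - <<'E'
from h import *
o=robot.get_obs(); print(o['tool_pos'],o['ee_rot'],o['wrist_force'])
s=cams.snapshot('wrist'); t=cams.snapshot('top')
for n in ('tongue','groove_mid'):
  for q in (s,t):
    f=models.find_in if n=='tongue' else models.pinpoint
    print(n,[(np.round(d['position'],4),d['p']) for d in f(q,n)[:2]])
a=t['pixels'][200:264,130:290]
b=np.hstack([cv2.resize(s['pixels'],(400,300)),cv2.resize(a,(400,160)).__class__((1,)) if 0 else np.zeros((300,400,3),np.uint8)])
b[:160,400:]=cv2.resize(a,(400,160),interpolation=cv2.INTER_CUBIC)
cv2.imwrite('pics/w.png',b[:,:,::-1])
E
```

```text
[ 0.49963586 -0.22319982  0.0769438 ] [-3.14056055e+00  2.23188293e-03  3.08274643e+00] [ 0.76845091 -0.9437165   0.34180426]
tongue [(array([ 0.505 , -0.167 ,  0.0348]), 0.96)]
tongue []
groove_mid []
groove_mid [(array([ 0.497 , -0.2373,  0.0428]), 0.95), (array([ 0.4465, -0.2984, -0.0012]), 0.31)]
```

View pics/w.png

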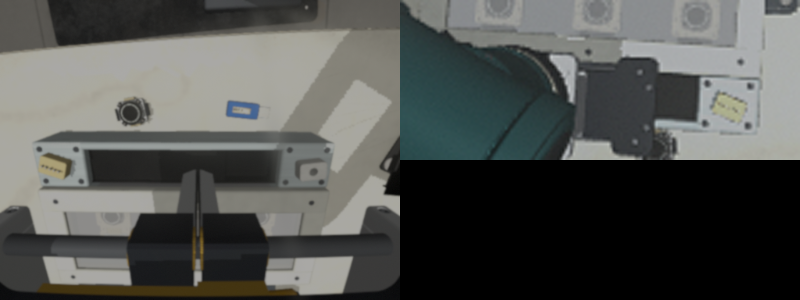

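The wrist view shows the closed fingertips at about (197,172), over the groove band (90-278, 150-185), with both small blocks untouched. I'll lower to just above the floor, then touch it gently.

{"name": "step_arm", "arguments": {"series": [[-1,0,0,15,0],[-1,0,0,28,0],[-1,0,0,30,0],[-1,0,0,30,0]]}}

```text
time: 5.62
tool_pos: [0.4983, -0.2224, 0.0445]
ee_rot: [3.141, -0.001, 3.083]
wrist_force: [0.2, -0.3, 0.6]
width: 0.0003
```

{"name": "step_arm", "arguments": {"series": [[-1,0,0,1,0],[-1,0,0,2,0],[-1,0,0,2,0]]}}

```text
time: 6.0
tool_pos: [0.4985, -0.2225, 0.0443]
ee_rot: [3.141, -0.0, 3.083]
wrist_force: [-2.5, 1.6, 6.4]
width: 0.0006
```

{"name": "step_arm", "arguments": {"series": [[-1,0,0,0.5,0],[-1,0,0,1,0],[-1,0,0,1,0]]}}

```text
time: 6.38
tool_pos: [0.4985, -0.2225, 0.0442]
ee_rot: [3.141, -0.0, 3.083]
wrist_force: [-4.4, 1.7, 10.3]
width: 0.0005
```

Floor contact is at z = 0.044 as specified. I'll ease off to a light touch and feel to the left.

{"name": "step_arm", "arguments": {"series": [[-1,0,0,-1.5,0],[-1,0,4,-1.5,0],[-1,0,8,-1.5,0],[-1,0,12,-1.5,0],[-1,0,16,-1.5,0],[-1,0,20,-1.5,0],[-1,0,20,-1.5,0]]}}

```text
time: 7.25
tool_pos: [0.5002, -0.2023, 0.0443]
ee_rot: [3.141, 0.001, 3.083]
wrist_force: [-0.2, -1.0, 5.0]
width: 0.0002
```

{"name": "step_arm", "arguments": {"series": [[-1,0,4,0,0],[-1,0,8,0,0],[-1,0,12,0,0],[-1,0,12,0,0]]}}

```text
time: 7.75
tool_pos: [0.4995, -0.1887, 0.0423]
ee_rot: [3.138, -0.003, 3.083]
wrist_force: [0.2, -0.5, -0.5]
width: 0.0004
```

{"name": "step_arm", "arguments": {"series": [[-1,0,4,0,0],[-1,0,8,0,0],[-1,0,12,0,0],[-1,0,12,0,0]]}}

```text
time: 8.25
tool_pos: [0.5013, -0.1783, 0.0439]
ee_rot: [3.141, -0.0, 3.083]
wrist_force: [-0.2, 1.2, 0.1]
width: 0.0003
```

The upward force vanished at y of about -0.189, so the fingers are over the notch. I'll centre a little more and press gently.

{"name": "step_arm", "arguments": {"series": [[-1,0,3,0,0],[-1,0,3,2,0],[-1,0,3,4,0],[-1,0,3,5,0],[-1,0,3,5,0]]}}

```text
time: 8.88
tool_pos: [0.5014, -0.1758, 0.0388]
ee_rot: [3.141, -0.0, 3.083]
wrist_force: [0.5, 0.3, 0.9]
width: 0.0003
```

{"name": "step_arm", "arguments": {"series": [[-1,0,0,1,0],[-1,0,0,2,0],[-1,0,0,3,0],[-1,0,0,3,0]]}}

```text
time: 9.38
tool_pos: [0.5016, -0.1758, 0.0364]
ee_rot: [-3.141, 0.0, 3.083]
wrist_force: [-1.0, -0.0, 3.4]
width: 0.0008
```

Now in the notch with the tongue's spring felt (3.4 N). I'll press on in small steps.

{"name": "step_arm", "arguments": {"series": [[-1,0,0,1,0],[-1,0,0,2,0],[-1,0,0,2,0]]}}

```text
time: 9.75
tool_pos: [0.5016, -0.1758, 0.034]
ee_rot: [-3.142, 0.0, 3.083]
wrist_force: [-1.4, -0.3, 3.5]
width: 0.0004
```

{"name": "step_arm", "arguments": {"series": [[-1,0,0,0.5,0],[-1,0,0,1,0],[-1,0,0,1.5,0],[-1,0,0,1.5,0],[-1,0,0,1.5,0]]}}

```text
time: 10.38
tool_pos: [0.5016, -0.1758, 0.0323]
ee_rot: [3.142, 0.0, 3.083]
wrist_force: [-0.9, -0.2, 1.9]
width: 0.0006
```

```bash
python3 - <<'E'
from h import *
o=robot.get_obs(); print(o['time'],o['tool_pos'],o['wrist_force'])
s=cams.snapshot('wrist'); t=cams.snapshot('scene')
b=np.zeros((300,800,3),np.uint8); b[:,:400]=cv2.resize(s['pixels'],(400,300)); b[:,400:]=cv2.resize(t['pixels'][170:305,140:320],(400,300))
cv2.imwrite('pics/p.png',b[:,:,::-1])
E
```

```text
10.375 [ 0.50156018 -0.17579982  0.03228421] [-0.89743665 -0.24553876  1.89337511]
```

View pics/p.png

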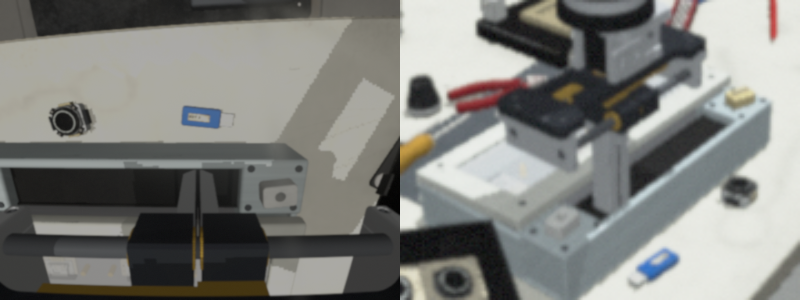

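The wrist view shows the fingers in the groove, left part, with both blocks still in place. The scene crop suggests the lid edge may be up. I'll press slightly more, then check against projected lid corners.

{"name": "step_arm", "arguments": {"series": [[-1,0,0,0.5,0],[-1,0,0,1,0],[-1,0,0,1,0],[-1,0,0,1,0],[-1,0,0,1,0]]}}

```text
time: 11.1
tool_pos: [0.5016, -0.1758, 0.0317]
ee_rot: [-3.142, 0.0, 3.083]
wrist_force: [-1.5, -0.0, 4.3]
width: 0.001
```

```bash
python3 - <<'E'
from h import *
t=cams.snapshot('scene')
H=384; f=H/2/np.tan(np.radians(t['fov_y'])/2); K=np.array([[f,0,t['cx']],[0,f,t['cy']],[0,0,1.]])
im=cv2.resize(t['pixels'][170:305,140:320],(800,600),interpolation=cv2.INTER_CUBIC)
a=-0.0588; R=cv2.Rodrigues(np.array([0,0,a]))[0]; o=np.array([.498,-.238,0])-R@np.array([-.061,0,0])
for ang,c in((0,(255,0,0)),(.16,(0,255,0))):
    q=[]
    for x,y in((0,.148),(-.124,.148),(-.124,-.148),(0,-.148)):
        q.append(o+R@np.array([.085+x*np.cos(ang)+.01*np.sin(ang),y,.05-x*np.sin(ang)+.01*np.cos(ang)]))
    p=cv2.projectPoints(np.array(q),cv2.Rodrigues(np.array(t['R']))[0],np.array(t['t'],float),K,np.array([t['k1'],0,0,0,0.]))[0].reshape(-1,2)
    cv2.polylines(im,[((p-[140,170])*800/180).astype(np.int32)],True,c,1)
cv2.imwrite('pics/q.png',im[:,:,::-1])
E
```

```text
(no output)
```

View pics/q.png

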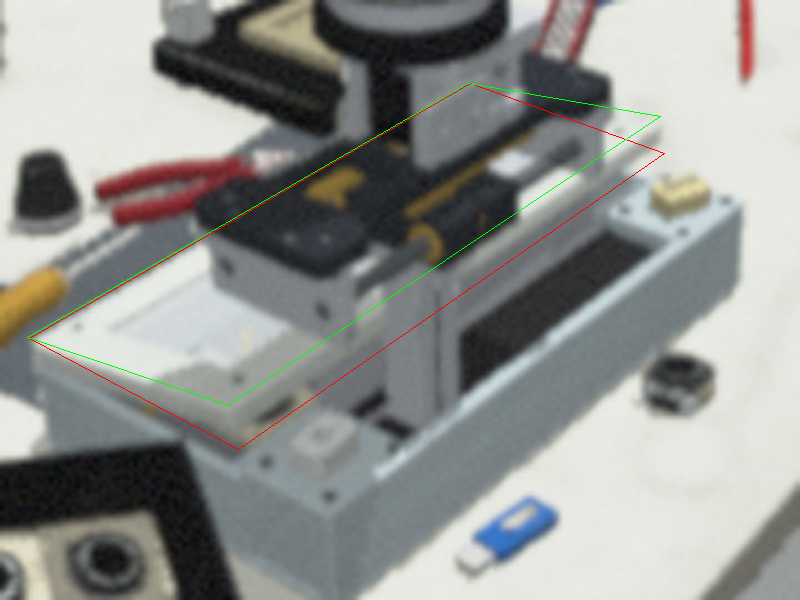

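The lid edges match the green outline (0.16 rad): it is up, with the front-left corner at (228,405). I'll take the hand straight up and away.

{"name": "step_arm", "arguments": {"series": [[-1,0,0,-5,0],[-1,0,0,-20,0],[-1,0,0,-45,0],[-1,0,0,-90,0],[-1,0,0,-150,0],[-1,60,0,-190,0],[-1,120,60,-200,0],[-1,180,120,-200,0],[-1,180,180,-200,0],[-1,180,240,-200,0],[-1,180,240,-200,0],[-1,180,240,-200,0],[-1,180,240,-200,0]]}}

```text
time: 12.78
tool_pos: [0.3358, 0.074, 0.2316]
ee_rot: [-3.141, -0.0, 3.083]
wrist_force: [0.5, -0.8, 0.1]
width: 0.0007
```

```bash
python3 - <<'E'
from h import *
o=robot.get_obs(); print(o['time'],o['tool_pos'],o['wrist_force'])
t=cams.snapshot('scene'); u=cams.snapshot('top')
for q in(t,u):
  for l in ('bush_block','contact_block','dongle','stick_unit'): print(l,[(np.round(d['position'],3).tolist(),round(d['p'],2)) for d in models.pinpoint(q,l)[:1]])
im=np.vstack([cv2.resize(t['pixels'][170:305,140:320],(480,360),interpolation=cv2.INTER_CUBIC),cv2.resize(u['pixels'][150:270,130:290],(480,240)[:2] and (480,240))])
cv2.imwrite('pics/r.png',im[:,:,::-1])
E
```

```text
12.775 [0.33578102 0.0740175  0.23159805] [ 0.5300739  -0.78423221  0.10042741]
bush_block []
contact_block [([0.486, -0.355, 0.05], 0.4)]
dongle [([0.456, -0.165, 0.003], 0.47)]
stick_unit [([0.444, -0.29, -0.001], 0.62)]
bush_block [([0.507, -0.115, 0.055], 0.43)]
contact_block [([0.487, -0.362, 0.055], 0.45)]
dongle [([0.449, -0.164, -0.001], 0.69)]
stick_unit [([0.448, -0.297, 0.002], 0.68)]
```

View pics/r.png

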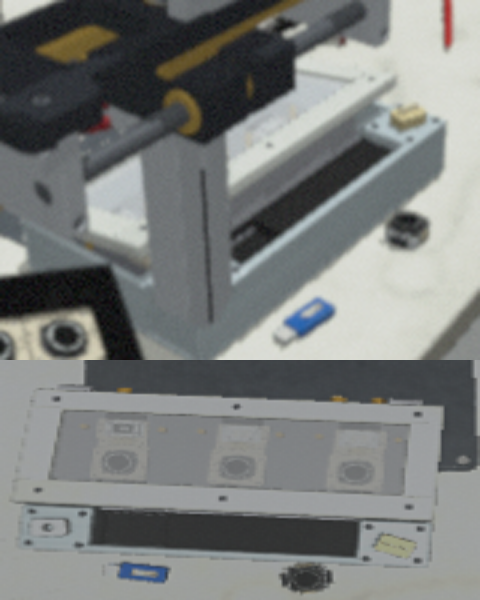

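The lid stays ajar (front edge raised at (395,80)-(150,240)), nothing small has moved, and the hand is clear at z = 0.23.

```bash
python3 -c "
from bench import robot
print(robot.close_job())"
```

```text
the job is handed in; nothing more can be done
None
```

The lid of the test box is open and holding at its stop, and I've handed the job in after about 13 s of robot time.

- **Finding the notch:** I touched the groove floor lightly with the closed fingers (about 10 N at most), then slid left. The upward force dropped to zero at about y = -0.189. That agrees with the faint seams in the picture, which put the notch centre about 65 mm left of the groove middle.
- **Release:** I pressed the tongue down about 5 mm, with at most 4.3 N at the readings, and the lid sprang up by itself. While the fingers were still in the groove, the lid edges in the camera view matched the outline drawn for 0.16 rad. I then took the hand straight up and away.
- **Last checks:**
  - The lid is still ajar in both the scene and top views.
  - The wrist force is about zero, and the hand is clear of everything.
  - The bush block, contact block, dongle and stick unit are within 4 mm of where they started in the top view, which is the networks' accuracy.
- **Not confirmed:** The bush block was hidden behind the gripper in the final scene view, so only the top view confirms its position. I did not re-measure the shell and driver, but the arm never went near them.

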